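# Zero the peak pointer and move the exhaust probe out one lock hole

### The job

Before the next exhaust run, turn the gauge's peak pointer back to its zero stop by its bar knob. Then pull up the black lock knob of the probe stand, slide the red section one hole along towards the brass nozzle, and let the pin go fully home in that next hole. Finish while still holding: keep the lock knob gripped, with the pin home and the section still, and leave the other things on the bench where they are.

Things in the scene. Friction and masses are not known exactly. Their poses are not given: they have to be found in the camera images.
- stand: Probe stand, bolted down: an aluminium square rail 36 mm wide, 360 mm long, on two blue feet. Origin on the bench under the middle of the rail. The rail runs along the stand's own y axis, its flat top is 75 mm above the bench. Own -y points towards the nozzle end. Four black 12 mm lock holes in the top face, 50 mm apart.
- section (a joint): Sliding of the red section along the rail, in m: 0 at the start (pin in hole1), grows towards the nozzle (stand's own -y), 0.050 with the pin over hole2, the next hole. Travel -0.050 to 0.100. The pin locks it (with about 1.5 mm play either way) as long as it is in a hole; freed, it slides with about 2.5 N of friction and stays where it is.
- section_mid (a point): Point of the red section on the plunger's axis, level with the rail's top. The red sleeve is 49 mm wide, 60 mm long, its top 6.5 mm above the rail; the silver plunger housing on it is 24 mm in diameter and reaches 22.5 mm above the rail. It carries the probe tube, 18 mm thick, beside the rail on the stand's own +x side, 56 mm from the rail's middle, 55 mm above the bench.
- plunger (a joint): Lift of the lock plunger with its knob, in m: 0 = down on its stop, pin fully home; 0.016 = fully pulled. The 9 mm round-nosed pin reaches 10 mm below the rail's top when down, so lift it by more than 0.011 to slide freely. A spring pushes it down with 6 N (home) to 9 N (fully pulled). Let down beside a hole, the pin rests on the rail and the plunger reads about 0.010.
- lock_knob: Black round knob on top of the plunger, 32 mm in diameter, 28 mm high, yellow dot on top; upright, it moves with plunger and section. Origin in the centre of its underside (28 mm above the rail's top when the pin is home). Axes parallel to the stand's.
- lock_knob_grip (a point): Middle of the lock knob, on its axis 15 mm above its underside: the place to grip, from above; 43 mm above the rail's top (118 mm above the bench) when the pin is home.
- hole1 (a point): Mouth centre, on the rail's top, of the hole in which the pin sits at the start.
- hole2 (a point): Mouth centre, on the rail's top, of the next hole towards the nozzle: the one wanted.
- gauge: Back-pressure gauge lying face up, fixed: dark round case 120 mm in diameter, 45 mm high, white face, brass stub on its own +x side. Origin under its centre on the bench, z up. Zero stop (small steel post) at the rim on its own -x side.
- peak (a joint): Peak pointer with its knob, in rad: 0 = against the zero stop, the red pointer along the gauge's own -x; grows as the knob turns clockwise seen from above. Turn it counter-clockwise to zero. Travel 0 to 2.4. Light friction (0.03 N m), stays where it is left.
- peak_grip (a point): Grip point of the peak pointer's black bar knob, on its axis 26 mm above the gauge's face (71 mm above the bench). The bar is 36 mm long, 14 mm wide and reaches from 8 to 38 mm above the face; it lies along the red pointer (the gauge's own x axis when the joint reads 0); pinch it across its 14 mm.
- spare_nozzle: Bystander: upright brass nozzle, 32 mm across, 70 mm high. Origin under its centre.
- screwdriver: Bystander: screwdriver with an orange handle, lying along its x axis. Origin under its middle.
- mug: Bystander: blue mug, 80 mm across, 90 mm high. Origin under its centre.
- spray_can: Bystander: yellow can, 60 mm across, 160 mm high. Origin under its centre.
- clamp_ring: Bystander: steel ring, 60 mm across, 18 mm high, lying flat. Origin under its centre.
- meter: Bystander: yellow hand-held meter, 75 x 140 x 30 mm, lying flat. Origin under its centre.
- parts_tray: Bystander: blue open tray, 140 x 140 x 35 mm. Origin under its centre.
There are look-alikes about, which are no part of the job. Leave any orange look-alike of the gauge alone.

How it is judged:
On the way, in this order (a step that is already met when the one before it is completed fails the run):
1. the peak pointer is back at its zero stop (value of joint peak below 0.08 rad), for 0.2 s.
2. then the lock knob is pulled up, pin clear of its hole (value of joint plunger above 0.01 m and value of joint peak below 0.08 rad), for 0.1 s.
3. the section is at the next hole with the pin home (value of joint section between 0.0465 and 0.0535 m and value of joint plunger below 0.003 m and value of joint peak below 0.08 rad), for 0.2 s.
At the end, for the whole second after the job is handed in: The section stands at the next hole towards the nozzle (0.050 m, within 3.5 mm) and still, the pin is home in it (plunger within 3 mm of its stop), the peak pointer is within 0.08 rad of its zero stop, and the fingers still grip the lock knob with more than 2 N (all of step 3 and contact force between the fingers and lock_knob above 2 N and velocity of joint section between -0.01 and 0.01 m/s); the arm keeps its last pose, push and grip.
It fails at once if a bystander is moved by more than 30 mm (distance of any of spare_nozzle, screwdriver, mug, spray_can, clamp_ring, meter, parts_tray from where it was at the start of the episode above 0.03 m).
It also fails if it takes over 45 s, if anything falls off the work surface, if the arm or the gripper's body presses on something with over 40 N, if the wrist force passes 120 N, or if a joint passes its speed limit or range.

### The arm

A 7-joint arm with a two-finger parallel gripper is mounted at the origin on the work surface. World frame = base frame: x ahead of the robot, y to its left, z up, the work surface at z = 0. Lengths are in m, angles in rad, forces in N, time in s.
With the tool pointing down it reaches from about 0.4 to 0.85 m from the base axis. Payload 10.4 kg.
Tool frame: the origin (TCP) lies between the finger pads; the fingertips stand 11 mm ahead of it and the grasp point (between the pads) lies 8 mm behind it; z points along the fingers, y is the direction in which the jaws open and shut (so a half turn about z gives the same grasp; the last joint's range is limited). The gripper opens to 87 mm and grips with 3 to 60 N. Pads are 19 mm wide; open, the fingers measure 117 mm over their backs; the gripper's body (75 mm by 190 mm) begins 51 mm behind the grasp point.
Start: joints at [-1.25, 0.332, -0.065, 1.46, 0.022, 1.35, -0.088], TCP at [0.211, 0.588, 0.234] pointing down, gripper open.
Joint ranges: [-2.6, 2.6], [-0.5, 2.12], [-1.47, 1.34], [0.16, 2.42], [-1.27, 4.41], [0.06, 2.06], [-2.6, 2.6]. Speed limits (rad/s): [2.22, 2.22, 2.79, 2.79, 3.14, 3.14, 3.14].

### API

Orientations are given as a unit quaternion [x, y, z, w].
In Python, from bench import r, eyes gives the robot as it stands.
- The arm moves only by the shell command python3 -m inch 'ROWS' [FORCE]. ROWS is a JSON object of lists of equal length, an entry for each row: "translation": the shift along the world's x, y, z scaled (see below), a list of three; "rot": the turn, a rotation vector about the world's x, y, z scaled (see below), a list of three; "jaw": the finger opening in mm, from 0 to 87. In form: {"translation": [[tx, ty, tz], ...], "rot": [[ax, ay, az], ...], "jaw": [jaw, ...]}. A call has 1 to 20 rows; each row is the pose to reach, as a shift and turn from the pose measured when the call began; what a row does not reach only later rows make up. The controller multiplies each number of a shift by 100 mm and each number of a turn by 60 degrees. A row lasts 1/10 s, in which the tool goes at most 50 mm and 8.59 degrees, less where a joint would pass 70% of its speed; a pose out of reach is approached as far as the arm can. A call with a number of a shift or a turn outside -1 to 1 is refused whole. A call with a gripper value outside its range is refused whole. The fingers move at their own pace and stop on an object; FORCE is the grip in N (left out, the last holds). Time passes only in rows, so rows that repeat a pose let the fingers close. It gives the time, the measured TCP pose, the force and the opening at its end, in the units of the state.
- r.read_state(): the state, without advancing time (a new reading comes with each control period).
- eyes.camera(name): name is "side" or "top" or "wrist"; returns the picture (400x640x3 uint8, blue, green, red); there is no depth.
- eyes.calibration(name): a dict with "fx", "fy", "cx", "cy" (pixels), "distortion" ([k1, k2, p1, p2, k3] as OpenCV has them; the pictures are not rectified), "R" (3x3) and "t" (3): a world point X has camera coordinates R X + t; the wrist camera has in their place "hand_eye" (4x4, takes a point from camera to tool coordinates, whose origin is the TCP and whose axes are the flange's). Camera axes: x right, y down, z forward; pixel columns grow to the right and rows downward; lengths in m; the calibration is good to about 2 mm. A picture is of the moment at which its call begins: read the wrist's pose just before it. calibration takes no time and is no camera call.
- r.close_job(): hands the job in, once; it reports no verdict.
The state is a dict: "time": time; "joint_positions": joint angles; "joint_vel": joint speeds; "joint_torque": joint torques, N m; "ee_pos": TCP position; "eef_rot": TCP orientation; "ft_force": force on the tool from outside, world axes, zero at the start; "torque": the same for the moment, N m; "width": finger opening in m.
Only numpy, scipy, OpenCV 4.12 (cv2) and the standard library are available. Lean on these libraries where they do the work, as an engineer would, in place of code of your own. Each camera call takes 0.05 s, during which the arm holds its last target. There are 200 camera calls.

## Working session

There is one attempt and no reset: what is moved stays moved. The work goes in short steps, Python scripts to look and compute and a shell command to move; the robot and the scene stay as the last step left them, time stands still between calls to the robot, and variables do not carry over. Pictures are saved under pics/ and viewed, about 8 in all and at most 12, crops included, and the job is handed in when it is done.

```bash
ls; mkdir -p pics; cat > h.py <<'E'
from bench import r, eyes
import numpy as np, cv2
from scipy.spatial.transform import Rotation as Ro
def cal(n):
    c=eyes.calibration(n); K=np.array([[c['fx'],0,c['cx']],[0,c['fy'],c['cy']],[0,0,1.]]); d=np.array(c['distortion'],float)
    if 'R' in c: return K,d,np.array(c['R']),np.array(c['t'])
    s=r.read_state(); T=np.eye(4); T[:3,:3]=Ro.from_quat(s['eef_rot']).as_matrix(); T[:3,3]=s['ee_pos']
    W=np.linalg.inv(T@np.array(c['hand_eye'])); return K,d,W[:3,:3],W[:3,3]
def ray(C,px):
    K,d,R,t=C; p=cv2.undistortPoints(np.array(px,float).reshape(-1,1,2),K,d).reshape(-1,2)
    return -R.T@t,(R.T@np.c_[p,np.ones(len(p))].T).T
def atz(C,px,z):
    o,v=ray(C,px); return o+v*((z-o[2])/v[:,2])[:,None]
def proj(C,X):
    K,d,R,t=C; return cv2.projectPoints(np.array(X,float).reshape(-1,1,3),cv2.Rodrigues(R)[0],t,K,d)[0].reshape(-1,2)
E
python3 - <<'E'
from h import *
s=r.read_state(); print({k:np.round(v,3) for k,v in s.items()})
for n in ('top','side','wrist'):
    C=cal(n); np.savez(f'c_{n}.npz',*C); print(n,-C[2].T@C[3],C[2][2]); cv2.imwrite(f'pics/{n}0.png',eyes.camera(n))
E
```

```text
pics
{'time': np.float64(0.0), 'joint_positions': array([-1.25 ,  0.333, -0.065,  1.461,  0.022,  1.35 , -0.088]), 'joint_vel': array([-0.001,  0.001,  0.   , -0.003,  0.   ,  0.   ,  0.   ]), 'joint_torque': array([ 0.0000e+00, -6.2325e+01,  2.5000e-02, -3.8991e+01, -6.1000e-02,
        4.0000e-02,  0.0000e+00]), 'ee_pos': array([0.211, 0.588, 0.233]), 'eef_rot': array([ 0.171,  0.985, -0.001, -0.   ]), 'ft_force': array([-0.062, -0.42 , -0.54 ]), 'torque': array([-0.027,  0.059, -0.038]), 'width': np.float64(0.087)}
top [0.30221677 0.00403666 1.27470353] [ 1.78715337e-01  7.40600802e-04 -9.83900544e-01]
side [ 0.33630465 -0.72382013  0.85630769] [ 0.17221367  0.6774509  -0.71512428]
wrist [0.14001382 0.61353212 0.38488867] [ 0.25608398 -0.09309707 -0.96216107]
```

View pics/top0.png

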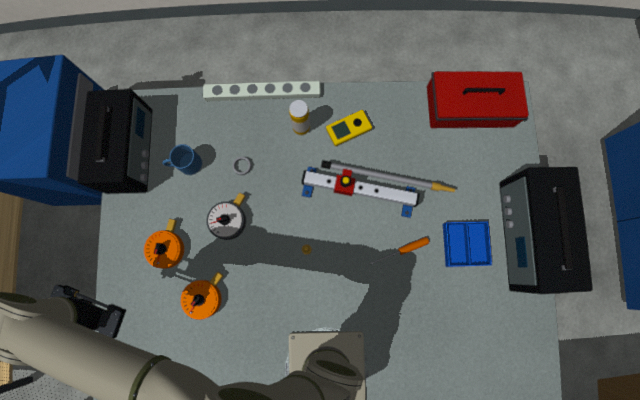

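View pics/side0.png

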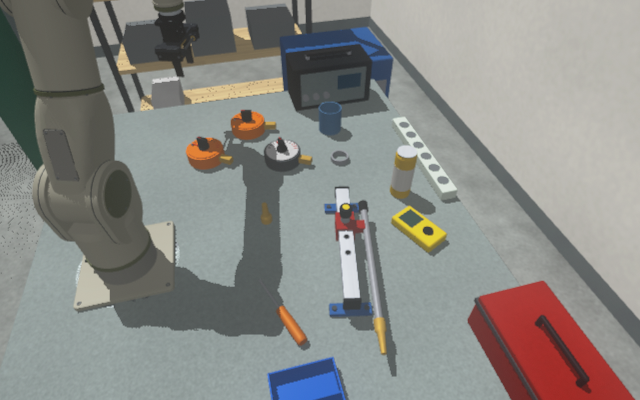

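Top picture: the white gauge is at about (226,219), the red section and knob at (347,182), and the nozzle end at the right (440,187). The orange look-alikes are at (163,248) and (200,298). Next I'll enlarge the gauge and the stand.

```bash
python3 - <<'E'
from h import *
im=cv2.imread('pics/top0.png')
a=cv2.resize(im[185:255,190:260],(400,400),interpolation=cv2.INTER_CUBIC)
b=cv2.resize(im[150:220,295:465],(800,329),interpolation=cv2.INTER_CUBIC)
s=cv2.imread('pics/side0.png')
c=cv2.resize(s[125:181,255:325],(400,320),interpolation=cv2.INTER_CUBIC)
o=np.zeros((600,800,3),np.uint8); o[:271,:]=cv2.resize(b,(800,271))[:271] ; o[271:,:329]=cv2.resize(a,(329,329)); o[271:591,350:750]=c
cv2.imwrite('pics/crop1.png',o)
C=cal('top')
g=atz(C,[[226,219]],.045)[0];k=atz(C,[[347,181]],.131)[0]
print(g,k, atz(C,[[241,198]],.03), atz(C,[[309,177],[418,198]],.075),atz(C,[[376,188]],.075))
E
```

```text
[0.46912819 0.30450076 0.045     ] [ 0.56185969 -0.07385875  0.131     ] [[0.53792398 0.26067506 0.03      ]] [[ 0.59033124  0.03985008  0.075     ]
 [ 0.51541799 -0.29536377  0.075     ]] [[ 0.55015957 -0.1666136   0.075     ]]
```

View pics/crop1.png

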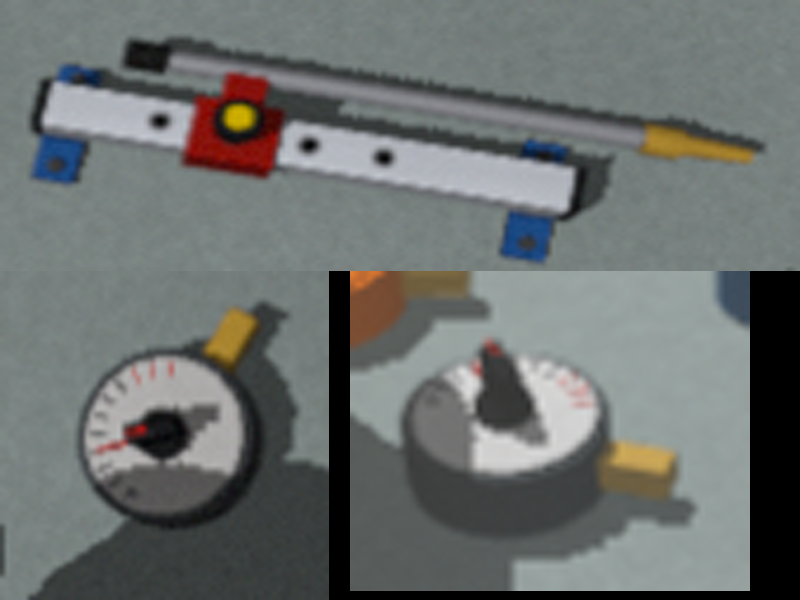

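Crop: the holes are at top px (329,181), (361,188) and (377,191), with the knob dot at (346,180). The pointer reads about 40–45° clockwise of its zero. I'm moving over the gauge for a close look, jaws turned across the bar.

```bash

python3 -m inch '{"translation":[[0.35,-0.35,0],[0.7,-0.7,0],[0.9,-0.95,0]],"rot":[[0,0,-0.14],[0,0,-0.28],[0,0,-0.42]],"jaw":[60,60,60]}'
python3 -m inch '{"translation":[[0.35,-0.35,0],[0.7,-0.7,0],[0.9,-0.95,0]],"rot":[[0,0,-0.14],[0,0,-0.28],[0,0,-0.42]],"jaw":[60,60,60]}'
python3 -m inch '{"translation":[[0.3,-0.35,0],[0.6,-0.7,0],[0.8,-0.94,0],[0.8,-0.94,0]],"rot":[[0,0,-0.08],[0,0,-0.08],[0,0,-0.08],[0,0,-0.08]],"jaw":[60,60,60,60]}'
python3 - <<'E'
from h import *
s=r.read_state(); print(s['time'],s['ee_pos'],s['eef_rot'],s['width'],s['joint_positions'])
C=cal('wrist'); cv2.imwrite('pics/wrist1.png',eyes.camera('wrist')); np.savez('c_w1.npz',K=C[0],d=C[1],R=C[2],t=C[3])
print(proj(C,[[.469,.3045,.071],[.469,.3045,.045]]))
E
```

```text
time: 0.45
ee_pos: [0.3036, 0.4903, 0.2327]
eef_rot: [0.386, 0.922, -0.001, 0.0]
ft_force: [-0.0, 0.5, 0.5]
width: 0.0706
time: 0.75
ee_pos: [0.3962, 0.3923, 0.2326]
eef_rot: [0.582, 0.813, -0.001, 0.001]
ft_force: [1.2, -0.6, 0.6]
width: 0.0606
time: 1.15
ee_pos: [0.4793, 0.2933, 0.2326]
eef_rot: [0.618, 0.786, -0.001, 0.002]
ft_force: [-0.7, -0.9, -0.3]
width: 0.0596
1.15 [0.47931055 0.29326872 0.23262543] [ 0.61841957  0.78584533 -0.00136434  0.00157942] 0.059646332948784984 [-0.87582477  0.19196222  0.27891663  1.64712307 -0.05040544  1.31173645
 -0.35143653]
[[313.10154462 171.33619938]
 [313.57634393 167.03503478]]
```

View pics/wrist1.png

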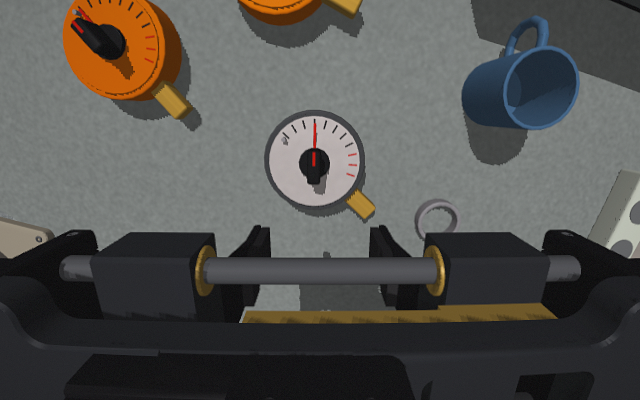

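The wrist view shows the gauge face centre at about (314,159), pointer tip (315,122), bar tail (314,184), stub (362,205) and zero post (284,141).

```bash
python3 - <<'E'
from h import *
z=np.load('c_w1.npz'); C=[z[k] for k in 'KdRt']
im=cv2.imread('pics/wrist1.png'); 
m=cv2.inRange(cv2.cvtColor(im,cv2.COLOR_BGR2HSV),(0,0,165),(180,60,255)); m[:100]=0;m[215:]=0;m[:,:255]=0;m[:,375:]=0
c=max(cv2.findContours(m,0,1)[0],key=cv2.contourArea); e=cv2.fitEllipse(cv2.convexHull(c)); print(e)
P=atz(C,[e[0]],.045)[0]; print('face c',P)
an=lambda a,b:np.degrees(np.arctan2(*(b-a)[1::-1]))
T=atz(C,[[315,122]],.049)[0];S=atz(C,[[362,205]],.03)[0];Z=atz(C,[[284,141]],.05)[0]
print('pointer',T,an(P,T),'stub',S,an(P,S),'post',Z,an(P,Z))
C2=cal('top'); print('knob from top', atz(C2,[[224.7,219.5]],.045))
# knob ends on top z .083
for q in ([314,184],[314,150]): print(q,atz(C,[q],.083)[0], an(P,atz(C,[q],.083)[0]))
x=Ro.from_quat(r.read_state()['eef_rot']).as_matrix(); print(np.degrees(np.arctan2(x[1,1],x[0,1])))
E
```

```text
((314.0044250488281, 160.3135986328125), (88.57243347167969, 89.6336669921875), 103.62129211425781)
face c [0.4676529 0.3123693 0.045    ]
pointer [0.45869987 0.35526474 0.049     ] 101.78937652592718 stub [0.54069433 0.26862807 0.03      ] -30.915498416505887 post [0.42939036 0.32663954 0.05      ] 159.54670437738295
knob from top [[0.46763753 0.30861481 0.045     ]]
[314, 184] [0.4727741  0.29378883 0.083     ] -74.5905869821732
[314, 150] [0.46446996 0.32882923 0.083     ] 100.944489105457
13.790609045810852
```

```bash

python3 -m inch '{"translation":[[-0.11,0.185,-0.3],[-0.11,0.185,-0.6],[-0.11,0.185,-0.9],[-0.11,0.185,-0.9],[-0.11,0.185,-0.9]],"rot":[[0,0,-0.02],[0,0,-0.02],[0,0,-0.02],[0,0,-0.02],[0,0,-0.02]],"jaw":[50,50,50,50,50]}'
python3 - <<'E'
from h import *
C=cal('wrist'); im=eyes.camera('wrist')
p=proj(C,[[.468,.312,.083],[.468,.312,.053]]); print(p, r.read_state()['ee_pos'])
for q in p: cv2.circle(im,tuple(int(v) for v in q),2,(0,255,0),-1)
cv2.imwrite('pics/wrist2.png',im); np.savez('c_w2.npz',K=C[0],d=C[1],R=C[2],t=C[3])
E
```

```text
time: 1.7
ee_pos: [0.4658, 0.3154, 0.1429]
eef_rot: [0.625, 0.781, -0.002, 0.001]
ft_force: [0.9, 0.4, 0.1]
width: 0.0502
[[321.85249182 218.9318307 ]
 [321.64720267 206.86466944]] [0.46653879 0.31563541 0.14391005]
```

View pics/wrist2.png

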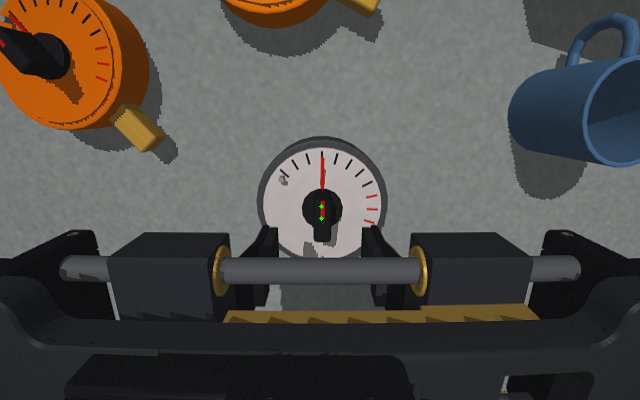

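The wrist view has my predicted axis (green) on the bar knob at (322,207–219), centred between the fingers. Descending and gripping.

```bash

python3 -m inch '{"translation":[[0.015,-0.035,-0.3],[0.015,-0.035,-0.6],[0.015,-0.035,-0.8],[0.015,-0.035,-0.8],[0.015,-0.035,-0.8]],"rot":[[0,0,0],[0,0,0],[0,0,0],[0,0,0],[0,0,0]],"jaw":[50,50,50,50,50]}'
python3 -m inch '{"translation":[[0,0,0],[0,0,0],[0,0,0],[0,0,0],[0,0,0],[0,0,0]],"rot":[[0,0,0],[0,0,0],[0,0,0],[0,0,0],[0,0,0],[0,0,0]],"jaw":[5,5,5,5,5,5]}' 12
```

```text
time: 2.25
ee_pos: [0.4688, 0.3129, 0.0657]
eef_rot: [0.625, 0.781, 0.0, 0.001]
ft_force: [-0.2, -0.4, 1.0]
width: 0.05
time: 2.85
ee_pos: [0.4683, 0.3128, 0.0658]
eef_rot: [0.625, 0.781, -0.0, 0.001]
ft_force: [-4.6, -2.0, 2.9]
width: 0.014
```

Gripped at 14 mm, as the bar should be. Turning counter-clockwise.

```bash

python3 -m inch '{"translation":[[0,0,0],[0,0,0],[0,0,0],[0,0,0],[0,0,0],[0,0,0],[0,0,0]],"rot":[[0,0,0.12],[0,0,0.24],[0,0,0.36],[0,0,0.48],[0,0,0.6],[0,0,0.7],[0,0,0.7]],"jaw":[5,5,5,5,5,5,5]}'
python3 -c "
from h import *
s=r.read_state();x=Ro.from_quat(s['eef_rot']).as_matrix();print(np.degrees(np.arctan2(x[1,1],x[0,1]))+90,s['torque'],s['ft_force'],s['joint_positions'])"
python3 -m inch '{"translation":[[0,0,0],[0,0,0],[0,0,0]],"rot":[[0,0,0.04],[0,0,0.08],[0,0,0.08]],"jaw":[5,5,5]}'
python3 -c "
from h import *
s=r.read_state();x=Ro.from_quat(s['eef_rot']).as_matrix();print(np.degrees(np.arctan2(x[1,1],x[0,1]))+90,s['torque'],s['ft_force'])"
```

```text
time: 3.55
ee_pos: [0.4666, 0.3117, 0.0657]
eef_rot: [0.302, 0.953, -0.001, -0.001]
ft_force: [-9.9, -6.1, 11.6]
width: 0.014
144.8631181968833 [-1.26594299  2.06540539  0.04677965] [-9.91865758 -6.12697917 11.57249775] [-0.77404271  0.3490894   0.12195554  1.81828868 -0.04962851  0.98051874
  0.32594142]
time: 3.85
ee_pos: [0.4664, 0.3115, 0.0658]
eef_rot: [0.262, 0.965, -0.002, -0.001]
ft_force: [-2.2, -1.0, 3.8]
width: 0.0143
149.68015045945927 [-0.2926173   0.47075746 -0.08623749] [-2.24524587 -1.02115187  3.81647464]
```

```bash

python3 -m inch '{"translation":[[0,0,0],[0,0,0],[0,0,0]],"rot":[[0,0,0.03],[0,0,0.05],[0,0,0.05]],"jaw":[5,5,5]}'
python3 -c "
from h import *
s=r.read_state();x=Ro.from_quat(s['eef_rot']).as_matrix();print(np.degrees(np.arctan2(x[1,1],x[0,1]))+90,s['torque'],s['ft_force'])"
python3 -m inch '{"translation":[[0,0,0],[0,0,0],[0,0,0]],"rot":[[0,0,0.03],[0,0,0.05],[0,0,0.05]],"jaw":[5,5,5]}'
python3 -c "
from h import *
s=r.read_state();x=Ro.from_quat(s['eef_rot']).as_matrix();print(np.degrees(np.arctan2(x[1,1],x[0,1]))+90,s['torque'],s['ft_force'],s['width'])"
```

```text
time: 4.15
ee_pos: [0.4665, 0.3114, 0.0658]
eef_rot: [0.236, 0.972, -0.002, -0.001]
ft_force: [-1.4, -0.6, 2.1]
width: 0.0144
152.64239865807374 [-0.0835837   0.18619396 -0.30184577] [-1.44239942 -0.64499785  2.08546849]
time: 4.45
ee_pos: [0.4664, 0.3114, 0.0658]
eef_rot: [0.211, 0.978, -0.002, -0.001]
ft_force: [-1.3, -0.7, 0.6]
width: 0.0153
155.68831493521174 [-0.04711799  0.22438107 -0.32164029] [-1.27031154 -0.73512629  0.57662652] 0.015265614531201047
```

The torque has risen to −0.3 N m and the fingers are starting to slip around the bar, so the pointer is on its stop at about 150°, as expected from the stub. Releasing and lifting to check.

```bash

python3 -m inch '{"translation":[[0,0,0],[0,0,0],[0,0,0]],"rot":[[0,0,0],[0,0,0],[0,0,0]],"jaw":[50,60,60]}'
python3 -m inch '{"translation":[[0,0,0.3],[0,0,0.6],[0,0,0.9],[0.1,-0.2,0.95],[0.1,-0.2,0.95]],"rot":[[0,0,0],[0,0,0],[0,0,0],[0,0,0.1],[0,0,0.2]],"jaw":[60,60,60,60,60]}'
python3 -m inch '{"translation":[[0,-0.3,0.3],[0,-0.3,0.55],[0,-0.3,0.55]],"rot":[[0,0,0],[0,0,0],[0,0,0]],"jaw":[60,60,60]}'
python3 - <<'E'
from h import *
C=cal('wrist'); im=eyes.camera('wrist')
cv2.imwrite('pics/wrist3.png',im); np.savez('c_w3.npz',K=C[0],d=C[1],R=C[2],t=C[3])
E
```

```text
time: 4.75
ee_pos: [0.4665, 0.3115, 0.0657]
eef_rot: [0.211, 0.978, -0.002, -0.001]
ft_force: [0.2, 0.2, 0.3]
width: 0.0318
time: 5.25
ee_pos: [0.4786, 0.2894, 0.1625]
eef_rot: [0.107, 0.994, -0.001, 0.001]
ft_force: [0.3, 0.0, -0.7]
width: 0.0595
time: 5.55
ee_pos: [0.4804, 0.2595, 0.2212]
eef_rot: [0.107, 0.994, 0.0, 0.003]
ft_force: [-0.3, 0.4, -0.2]
width: 0.0603
```

View pics/wrist3.png

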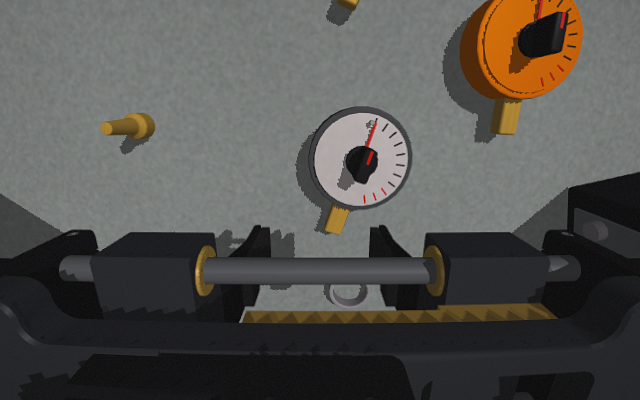

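Wrist view: the pointer tip (376,122) now touches the post, opposite the stub (337,220). Working out the stand's pose next.

```bash
python3 - <<'E'
from h import *
z=np.load('c_w3.npz'); C=[z[k] for k in 'KdRt']
an=lambda a,b:np.degrees(np.arctan2(*(b-a)[1::-1]))
P=atz(C,[[360.5,158]],.045)[0]
print(P,an(P,atz(C,[[376,122]],.049)[0]),an(P,atz(C,[[337,220]],.03)[0])+180)
T=cal('top'); h=atz(T,[[329,181.3],[360.7,187.7],[376.6,190.8]],.075); k=atz(T,[[346,180.2]],.131)[0]
print(h,np.linalg.norm(np.diff(h,axis=0),axis=1),an(h[0],h[2]),k)
im=cv2.imread('pics/side0.png'); y=cv2.inRange(cv2.cvtColor(im,cv2.COLOR_BGR2HSV),(22,150,120),(35,255,255)); y[:195]=0;y[225:]=0;y[:,:330]=0;y[:,360:]=0
m=cv2.moments(y,True); q=[m['m10']/m['m00'],m['m01']/m['m00']]; print(m['m00'],q,atz(cal('side'),[q],.131))
s=r.read_state();x=Ro.from_quat(s['eef_rot']).as_matrix();print(np.degrees(np.arctan2(x[1,1],x[0,1])),s['ee_pos'])
E
```

```text
[0.46515476 0.31041563 0.045     ] 147.2832043617761 150.8317579118097
[[ 0.57503821 -0.02186084  0.075     ]
 [ 0.55229362 -0.11925758  0.075     ]
 [ 0.54128566 -0.16802911  0.075     ]] [0.10001721 0.04999837] -103.00258658384219 [ 0.56435739 -0.07099161  0.131     ]
31.0 [345.4516129032258, 206.41935483870967] [[ 0.56871303 -0.06773745  0.131     ]]
77.7253944618568 [0.47948093 0.2597086  0.21915553]
```

Hole spacing comes out at 100.0 mm and 50.0 mm, as it should. Hole1 is at (0.564,−0.071), which agrees with the dot, and the rail runs at −103°. Moving over the lock knob.

```bash

python3 -m inch '{"translation":[[0.1,-0.4,0],[0.2,-0.8,0],[0.24,-0.95,0]],"rot":[[0,0,0],[0,0,0],[0,0,0]],"jaw":[60,60,60]}'
python3 -m inch '{"translation":[[0.1,-0.4,0],[0.2,-0.8,0],[0.24,-0.95,0]],"rot":[[0,0,0],[0,0,0],[0,0,0]],"jaw":[60,60,60]}'
python3 -m inch '{"translation":[[0.1,-0.4,0],[0.2,-0.8,0],[0.24,-0.95,0],[0.24,-0.95,0]],"rot":[[0,0,0],[0,0,0],[0,0,0],[0,0,0]],"jaw":[60,60,60,60]}'
python3 - <<'E'
from h import *
z=np.load('c_w3.npz'); C=[z[k] for k in 'KdRt']; im=cv2.imread('pics/wrist3.png')
H=cv2.cvtColor(im,cv2.COLOR_BGR2HSV); m=cv2.inRange(H,(0,150,90),(8,255,255))|cv2.inRange(H,(172,150,90),(180,255,255)); m[:112]=0;m[148:]=0;m[:,:360]=0;m[:,:][:,383:]=0
p=np.argwhere(m)[:,::-1].astype(float); W=atz(C,p,.049)[:,:2]; u=np.linalg.svd(W-W.mean(0))[2][0]; print(len(p),'pointer axis',np.degrees(np.arctan2(u[1],u[0]))%180)
C=cal('wrist'); im=eyes.camera('wrist'); s=r.read_state(); x=Ro.from_quat(s['eef_rot']).as_matrix()
print(s['time'],s['ee_pos'],x[:,2],np.degrees(np.arctan2(x[1,1],x[0,1])))
for q in proj(C,[[.564,-.071,.131],[.564-.01125,-.071-.0487,.075],[.564-.0225,-.071-.0974,.075]]): cv2.circle(im,tuple(int(v) for v in q),2,(0,255,0),-1)
cv2.imwrite('pics/wrist4.png',im); np.savez('c_w4.npz',K=C[0],d=C[1],R=C[2],t=C[3])
E
```

```text
time: 5.9
ee_pos: [0.504, 0.1607, 0.2181]
eef_rot: [0.109, 0.994, -0.001, 0.002]
ft_force: [-0.1, 0.2, 0.3]
width: 0.0603
time: 6.2
ee_pos: [0.5282, 0.0613, 0.2171]
eef_rot: [0.111, 0.994, -0.002, 0.001]
ft_force: [-0.9, 0.5, -0.1]
width: 0.06
time: 6.6
ee_pos: [0.552, -0.0364, 0.2159]
eef_rot: [0.113, 0.994, -0.003, 0.001]
ft_force: [-0.1, -0.5, -0.1]
width: 0.0597
61 pointer axis 149.2962637418715
6.65 [ 0.5519039  -0.03414683  0.21595694] [ 7.36309326e-04 -5.01703856e-03 -9.99987144e-01] 77.18358944353331
```

View pics/wrist4.png

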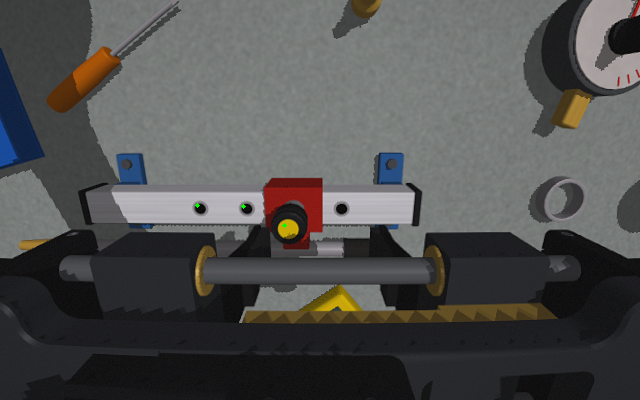

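Predicted points (green) lie about 3 px left of and above the dot (288,228) and the holes (247,208) and (200,208), so they agree within about 3 mm. The pointer axis is 149.3°, which is zero. Refining the knob position.

```bash
python3 - <<'E'
from h import *
z=np.load('c_w4.npz'); C=[z[k] for k in 'KdRt']; im=cv2.imread('pics/wrist4.png')
y=cv2.inRange(cv2.cvtColor(im,cv2.COLOR_BGR2HSV),(20,150,120),(35,255,255)); y[:205]=0;y[250:]=0;y[:,:265]=0;y[:,315:]=0
m=cv2.moments(y,True); q=[m['m10']/m['m00'],m['m01']/m['m00']]; k=atz(C,[q],.131)[0]
print(q,k,atz(C,[[247,208.5],[200.5,208.5],[342,209]],.075)); s=r.read_state(); print(k-s['ee_pos'])
E
```

```text
[287.66192170818505, 227.80782918149467] [ 0.5662683  -0.06872905  0.131     ] [[ 0.55613161 -0.11720805  0.075     ]
 [ 0.54506618 -0.166158    0.075     ]
 [ 0.57899888 -0.01907583  0.075     ]]
[ 0.0143644  -0.03458222 -0.08495694]
```

```bash

python3 -m inch '{"translation":[[0.13,-0.35,0],[0.135,-0.355,-0.3],[0.135,-0.355,-0.6],[0.135,-0.355,-0.6]],"rot":[[0,0,0],[0,0,0],[0,0,0],[0,0,0]],"jaw":[64,64,64,64]}'
python3 -m inch '{"translation":[[0,0,-0.25],[0,0,-0.46],[0,0,-0.46],[0,0,-0.46]],"rot":[[0,0,0],[0,0,0],[0,0,0],[0,0,0]],"jaw":[64,64,64,64]}'
python3 -m inch '{"translation":[[0,0,0],[0,0,0],[0,0,0],[0,0,0],[0,0,0]],"rot":[[0,0,0],[0,0,0],[0,0,0],[0,0,0],[0,0,0]],"jaw":[20,20,20,20,20]}' 25
```

```text
time: 7.05
ee_pos: [0.5628, -0.0675, 0.1516]
eef_rot: [0.11, 0.994, -0.003, -0.003]
ft_force: [-0.5, -0.3, 0.5]
width: 0.0636
time: 7.45
ee_pos: [0.5634, -0.0667, 0.1069]
eef_rot: [0.11, 0.994, -0.003, -0.003]
ft_force: [0.1, 0.5, 0.5]
width: 0.0639
time: 7.95
ee_pos: [0.5634, -0.067, 0.1071]
eef_rot: [0.11, 0.994, -0.003, -0.003]
ft_force: [-1.3, -4.1, 1.7]
width: 0.0321
```

Gripped at 32.1 mm. Lifting the plunger.

```bash

python3 -m inch '{"translation":[[0,0,0.08],[0,0,0.14],[0,0,0.14],[0,0,0.14]],"rot":[[0,0,0],[0,0,0],[0,0,0],[0,0,0]],"jaw":[20,20,20,20]}' 30
```

```text
time: 8.35
ee_pos: [0.5632, -0.067, 0.1207]
eef_rot: [0.11, 0.994, -0.003, -0.003]
ft_force: [4.3, -1.3, -9.3]
width: 0.0306
```

The vertical force is −9.3 N, which matches the spring at about 14 mm of lift. Sliding 50 mm towards the nozzle.

```bash

python3 -m inch '{"translation":[[-0.023,-0.1,0],[-0.045,-0.2,0],[-0.068,-0.3,0],[-0.09,-0.4,0],[-0.108,-0.47,0],[-0.114,-0.495,0],[-0.114,-0.495,0],[-0.114,-0.495,0]],"rot":[[0,0,0],[0,0,0],[0,0,0],[0,0,0],[0,0,0],[0,0,0],[0,0,0],[0,0,0]],"jaw":[20,20,20,20,20,20,20,20]}'
```

```text
time: 9.15
ee_pos: [0.5518, -0.1168, 0.1206]
eef_rot: [0.11, 0.994, -0.003, -0.003]
ft_force: [3.8, -2.3, -9.4]
width: 0.0311
```

```bash

python3 -m inch '{"translation":[[0,0,-0.03],[0,0,-0.06],[0,0,-0.1],[0,0,-0.135],[0,0,-0.135],[0,0,-0.135]],"rot":[[0,0,0],[0,0,0],[0,0,0],[0,0,0],[0,0,0],[0,0,0]],"jaw":[20,20,20,20,20,20]}'
python3 - <<'E'
from h import *
im=eyes.camera('side'); s=r.read_state(); print(s['ee_pos'],s['ft_force'],s['torque'])
w=eyes.camera('top')
a=cv2.resize(im[170:320,290:430],(560,600),interpolation=cv2.INTER_CUBIC)
cv2.imwrite('pics/chk.png',a); cv2.imwrite('pics/side1.png',im); cv2.imwrite('pics/top1.png',w)
E
```

```text
time: 9.75
ee_pos: [0.5518, -0.1169, 0.1072]
eef_rot: [0.11, 0.994, -0.003, -0.003]
ft_force: [1.8, -2.6, -4.0]
width: 0.0311
[ 0.55182381 -0.11688167  0.10722241] [ 2.46903764 -1.20812582 -5.0551298 ] [-0.2642843  -0.36256528  0.00787486]
```

View pics/chk.png

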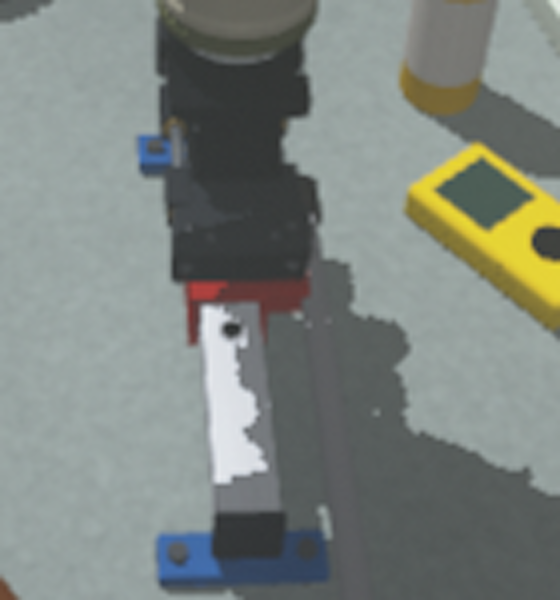

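The side view shows the red sleeve now ending just before the last hole (232,330 in the crop). The TCP is back at its gripping height but still carries about 5 N of spring force. Pressing down a little to seat the pin firmly.

```bash

python3 -m inch '{"translation":[[0,0,-0.01],[0,0,-0.02],[0,0,-0.02]],"rot":[[0,0,0],[0,0,0],[0,0,0]],"jaw":[20,20,20]}'
python3 -m inch '{"translation":[[0,0,-0.01],[0,0,-0.02],[0,0,-0.02]],"rot":[[0,0,0],[0,0,0],[0,0,0]],"jaw":[20,20,20]}'
```

```text
time: 10.15
ee_pos: [0.5521, -0.1169, 0.107]
eef_rot: [0.11, 0.994, -0.003, -0.002]
ft_force: [-6.5, -0.8, 15.4]
width: 0.031
time: 10.45
ee_pos: [0.5521, -0.117, 0.1069]
eef_rot: [0.11, 0.994, -0.002, -0.002]
ft_force: [-8.2, 1.3, 17.3]
width: 0.0312
```

It's on a hard stop (+17 N) at the same height as when first gripped, so the pin is home. Checking the lock with a 3 mm nudge each way along the rail.

```bash

python3 -m inch '{"translation":[[-0.007,-0.03,0],[-0.007,-0.03,0],[-0.007,-0.03,0]],"rot":[[0,0,0],[0,0,0],[0,0,0]],"jaw":[20,20,20]}'
python3 -m inch '{"translation":[[0.008,0.035,0],[0.008,0.035,0],[0.008,0.035,0]],"rot":[[0,0,0],[0,0,0],[0,0,0]],"jaw":[20,20,20]}'
```

```text
time: 10.75
ee_pos: [0.5515, -0.1187, 0.1071]
eef_rot: [0.11, 0.994, -0.002, -0.002]
ft_force: [-0.9, 5.6, 1.9]
width: 0.0312
time: 11.05
ee_pos: [0.5523, -0.1154, 0.1072]
eef_rot: [0.11, 0.994, -0.002, -0.002]
ft_force: [-0.8, 0.4, 1.2]
width: 0.0312
```

```bash

python3 -m inch '{"translation":[[0.007,0.03,0],[0.007,0.03,0],[0.007,0.03,0]],"rot":[[0,0,0],[0,0,0],[0,0,0]],"jaw":[20,20,20]}'
```

```text
time: 11.35
ee_pos: [0.5524, -0.1148, 0.1072]
eef_rot: [0.111, 0.994, -0.003, -0.003]
ft_force: [-2.5, -7.2, 0.9]
width: 0.0313
```

It's blocked both ways (+5.6 N and −7.2 N, with 4 mm between stops including compliance), so it's locked. Centring with light down pressure, then a last check.

```bash

python3 -m inch '{"translation":[[-0.0045,-0.02,-0.005],[-0.0045,-0.02,-0.008],[-0.0045,-0.02,-0.008],[-0.0045,-0.02,-0.008],[-0.0045,-0.02,-0.008]],"rot":[[0,0,0],[0,0,0],[0,0,0],[0,0,0],[0,0,0]],"jaw":[20,20,20,20,20]}'
python3 - <<'E'
from h import *
a=eyes.camera('top'); b=cv2.imread('pics/top0.png')
cv2.imwrite('pics/top2.png',cv2.resize(np.vstack([b[60:280,90:500],a[60:280,90:500]]),(559,600)))
s=r.read_state(); print(s['time'],s['ee_pos'],s['ft_force'],s['width'],np.abs(s['joint_vel']).max())
E
```

```text
time: 11.85
ee_pos: [0.552, -0.117, 0.1071]
eef_rot: [0.111, 0.994, -0.003, -0.002]
ft_force: [-5.0, 0.1, 7.8]
width: 0.0311
11.9 [ 0.55200247 -0.11696738  0.10706453] [-5.24251631  1.08897234  8.01578419] 0.030965653643308035 0.00154047412229406
```

View pics/top2.png

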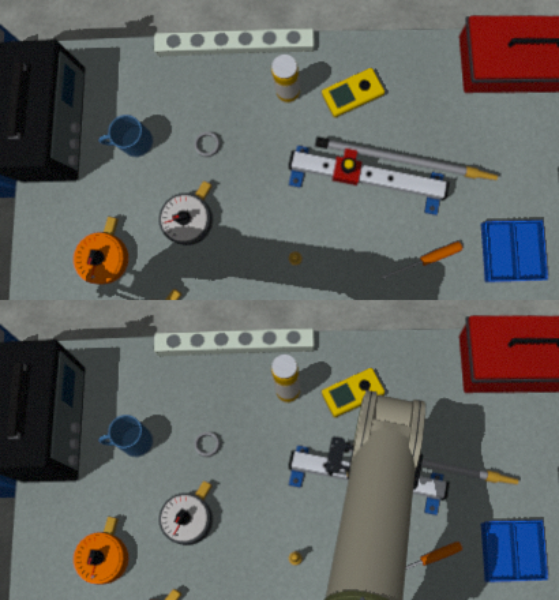

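The before/after top view shows the bystanders where they were and the probe tip moved right by about one hole (497→519). The gauge pointer sits at its zero, opposite the stub. Handing in.

```bash
python3 -c "
from bench import r
print(r.close_job()); s=r.read_state(); print(s['time'],s['ee_pos'],s['ft_force'],s['width'])"
```

```text
the job is handed in; nothing more can be done
None
the job is handed in; nothing more can be done
```

I turned the peak pointer back to its zero stop, then lifted the lock knob and moved the red section one hole towards the nozzle. I let the pin home there and handed the job in at about 11.9 s, still gripping the knob. The hand-in gave no verdict.

- **Peak pointer:** while turning, the torque rose to about 0.3 N m and the fingers began to slip around the bar, as expected at the stop. Afterwards I measured the pointer at 149.3°, with zero at about 149–151° judged from the brass stub. A rougher reading taken from one pixel at the tip gave 147.3°, which is still within the 0.08 rad limit.
- **Pin home:** the knob came back to the same height as when first gripped (0.107 m) and met a hard stop there.
- **Section locked:** nudged along the rail, it was blocked both ways. The tool moved about 4 mm between the stops, which is 1 mm more than the stated 3 mm of play; I put that down to give in the grip.
- **Right hole:** the tool moved about 51 mm, and the before/after pictures show the probe tip shifted by about one hole.
- **Grip at the end:** the fingers were set to 30 N, and the opening read 31 mm on the 32 mm knob. The arm was still, pressing down with about 8 N.
- **Bystanders:** the before/after top view shows none of the visible ones moved. The arm covered part of the screwdriver and the meter.

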